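# Hold a strainer-frame corner true with a squaring block

## Robot

A 6-joint arm with a two-finger parallel gripper is mounted at the origin on the work surface. World frame = base frame: x ahead of the robot, y to its left, z up, the work surface at z = 0. Lengths are in m, angles in degrees, forces in N, time in s.
With the tool pointing down it reaches from about 0.4 to 0.825 m from the base axis. Payload 7 kg.
Tool frame: the origin (TCP) lies midway between the tips of the shut fingers; the grasp point (between the pads) lies 19 mm behind it; x points along the fingers, z is the direction in which the jaws open and shut, and the axes are right-handed (so a half turn about x gives the same grasp; the last joint's range is limited). The gripper opens to 88 mm and grips with 3 to 60 N. Pads are 19 mm wide; open, the fingers measure 130 mm over their backs; the gripper's body (78 mm by 193 mm) begins 47 mm behind the grasp point.
Start: joints at [-56.03, 20.546, 0.682, 0, -70.136, -16.507], TCP at [0.203, -0.644, 0.227] pointing down, gripper open.
Joint ranges: [-176.03, 176.03], [-82.01, 121.73], [-58.28, 71.71], [-173.87, 95.51], [-174.79, -0.11], [-173.66, 173.66]. Speed limits (degrees/s): [136.94, 136.94, 172.46, 180, 180, 180].

## Interface

Orientations are given as [roll, pitch, yaw] about the fixed x, y, z axes, in that order (R = Rz(yaw) Ry(pitch) Rx(roll)).
In Python, from plant import get_state, capture, close_job gives the robot as it stands.
- The arm moves only by the tool play_rows, never from a script. Its argument "series" is one flat list of numbers, 4 for each row, row after row: the shift along the tool's x, y, z in m, then the turn about the tool's x in rad. In form: [tx, ty, tz, spin, tx, ty, tz, spin, ...]. A call has exactly 5 rows; each row shifts and turns the commanded pose from where the row before left it, along the tool's axes as they then stand; what a row does not reach is not made up. A row lasts 1/12 s, in which the tool goes at most 41.7 mm and 7.16 degrees, less where a joint would pass 70% of its speed; a pose out of reach is approached as far as the arm can. A call is refused whole if a number of a shift passes 0.0417 or a number of a turn 0.125, either way. A call with a gripper value outside its range is refused whole. "jaw" is the opening in per cent of the stroke, from 0 (shut) to 100 (fully open), set as the call begins (left out, the last holds). The fingers move at their own pace and stop on an object; "squeeze" is the grip in N (left out, the last holds). Time passes only in rows, so rows that do not move let the fingers close, or fill a call up. It gives the time, the measured TCP pose, the force and the opening at its end, in the units of the state.
- get_state(): the state, without advancing time (a new reading comes with each control period).
- capture(name): name is "scene" or "top"; returns a dict with "img" (400x640x3 uint8, blue, green, red), "K" (3x3 intrinsics, pixels), "world_from_camera" (4x4, takes a point from camera to world coordinates). Camera axes: x right, y down, z forward; pixel columns grow to the right and rows downward; lengths in m; the calibration is good to about 2 mm. A picture is of the moment at which its call begins. There is no depth.
- close_job(): hands the job in, once; it reports no verdict.
The state is a dict: "time_s": time; "joints": joint angles; "qd": joint speeds; "joint_torque": joint torques, N m; "tcp_pos": TCP position; "eef_rot": TCP orientation; "contact_force": force on the tool from outside, world axes, zero at the start; "moment": the same for the moment, N m; "gripper_width": finger opening in m.
Only numpy, scipy, OpenCV 4.12 (cv2) and the standard library are available. Lean on these libraries where they do the work, as an engineer would, in place of code of your own. Each camera call takes 0.05 s, during which the arm holds its last target.

## Task

Lift the grey cover straight up off the shallow black tray and set it down aside on the bench, right way up and clear of the tray and the bars. Then take the L-shaped metal square out of the tray by its wooden grip, set it flat on the bench and press it into the inside corner of the two joined wooden bars until both of its outer faces sit flush against the bars. Finish while still gripping the square and pressing it firmly against both bars; leave the jar, brush and spatula where they are.

Things in the scene. Friction and masses are not known exactly. Their poses are not given: they have to be found in the camera images.
- cover: Loose grey cover, an upside-down open box 138 x 138 mm, 76 mm high, about 0.3 kg, standing on the bench over the tray with 4 mm play all round. Origin at the centre of its lower rim, z up. On top a wooden handle block 60 mm long (cover's x), 20 mm wide (y), 34 mm high, its top 110 mm above the rim. It must rise 70 mm to clear the square inside
- cover_handle (a point): Point in the handle block of the cover where to grip: on its centre line, 98 mm above the cover's rim, 22 mm above the cover's flat top, 12 mm below the handle's top
- tray: Shallow black tray fixed to the bench, 122 x 122 mm, origin under its centre, axes along its sides; floor 4 mm thick, lip 4 mm thick and 14 mm high. The square lies in it under the cover. The bench beside it, on the side away from the bars, is free
- square: Loose aluminium L-shaped square, about 0.25 kg: two legs 90 mm long, 20 wide, 16 thick, and an upright wooden grip post 26 x 26 mm inside the L, sides parallel to the legs, top 62 mm above the underside. Origin on the underside below the post's centre, z up. Outer faces: planes x = +34 and y = +34 mm; legs run from the heel (+34, +34) to x = -56 and y = -56 mm
- square_grip (a point): Point on the grip post's centre line where to grip, 44 mm above the square's underside, 18 mm below the post's top
- strainer: Two wooden bars joined at right angles, fixed to the bench, 40 mm wide, 18 mm high. Its origin (on the bench, inside the corner) and axes are where the square's lie when fully seated: bar faces at x = +34 and y = +34 mm, inner corner at (+34, +34). Small dark clamps, up to 42 mm high, sit on each bar's outer 45 mm, away from the corner. Friction against the square up to about 0.7
- bar_a: The bar along the strainer's y axis. Origin on the bench at its inner face; that face is this body's plane x = 0 and the wood lies on +x, from y = -116 to y = +74 mm
- bar_b: The bar along the strainer's x axis. Origin on the bench at its inner face; that face is this body's plane y = 0 and the wood lies on +y, from x = -116 to x = +34 mm
- jar: Small closed glass jar, 42 mm across, 70 mm high, bystander. Origin at the centre of its underside
- brush: Brush, 170 mm long, lying, bystander. Its x axis runs along it
- spatula: Spatula, 170 mm long, lying, bystander. Its x axis runs along it

How it is judged:
By the outcome, as a careful person would: the job done as asked, in the order asked, and still so for the second after the job is handed in, while the arm keeps its last pose, push and grip.
It also fails if it takes over 66 s, if anything falls off the work surface, if the arm or the gripper's body presses on something with over 40 N, if the wrist force passes 120 N, or if a joint passes its speed limit or range.

## Working session

There is one attempt and no reset: what is moved stays moved. The work goes in short steps, Python scripts to look and compute and a tool call to move; the robot and the scene stay as the last step left them, time stands still between calls to the robot, and variables do not carry over. Pictures are saved under pics/ and viewed, and the job is handed in when it is done.

Besides the shell and the picture viewer there is one more tool, called by a JSON object that holds its "method" and its "body". play_rows: Moves the arm, as the interface text tells. Its arguments: {"type":"object","properties":{"series":{"type":"array","items":{"type":"number"}},"jaw":{"type":"number"},"squeeze":{"type":"number"}},"required":["series"]}

```bash
ls; mkdir -p pics
python3 - <<'E'
from plant import get_state, capture
import cv2,pickle
print(get_state())
for n in("scene","top"):
    c=capture(n); cv2.imwrite(f"pics/{n}0.png",c["img"]); pickle.dump(c,open(f"{n}0.pkl","wb")); print(n,c["K"],c["world_from_camera"])
E
```

```text
pics
{'time_s': 0.0, 'joints': array([-5.60307360e+01,  2.05910361e+01,  6.35566405e-01, -1.96115673e-02,
       -7.01362729e+01, -1.65072120e+01]), 'qd': array([-0.15280554, -0.01396091,  0.03756658, -0.01533228, -0.02339035,
       -0.07108674]), 'joint_torque': array([ 4.92872332e-04, -5.82720244e+01,  2.93052399e+01,  6.99735001e+00,
        6.73428556e-03, -2.09383011e-04]), 'tcp_pos': array([ 0.20238575, -0.64344625,  0.22564241]), 'eef_rot': array([  5.14605191,  89.90642266, 112.6014254 ]), 'contact_force': array([ 0.07664207,  0.69134442, -0.76534237]), 'moment': array([-0.01984109, -0.02076078, -0.05477757]), 'gripper_width': 0.08757968773182853}
scene [[386.31047248   0.         319.47015199]
 [  0.         386.31047248 204.13705782]
 [  0.           0.           1.        ]] [[-0.04344235  0.75745042 -0.65144579  1.13203812]
 [ 0.99891325  0.02191174 -0.04113632  0.0541964 ]
 [-0.01688441 -0.65252489 -0.75757916  0.70833288]
 [ 0.          0.          0.          1.        ]]
top [[417.68500562   0.         318.93472044]
 [  0.         417.68500562 198.01386454]
 [  0.           0.           1.        ]] [[-2.47027963e-03 -9.90082169e-01  1.40467778e-01  4.78676953e-01]
 [-9.99976356e-01  1.54425942e-03 -6.70102082e-03  1.03580085e-03]
 [ 6.41764254e-03 -1.40481010e-01 -9.90062574e-01  1.11720838e+00]
 [ 0.00000000e+00  0.00000000e+00  0.00000000e+00  1.00000000e+00]]
```

View pics/scene0.png

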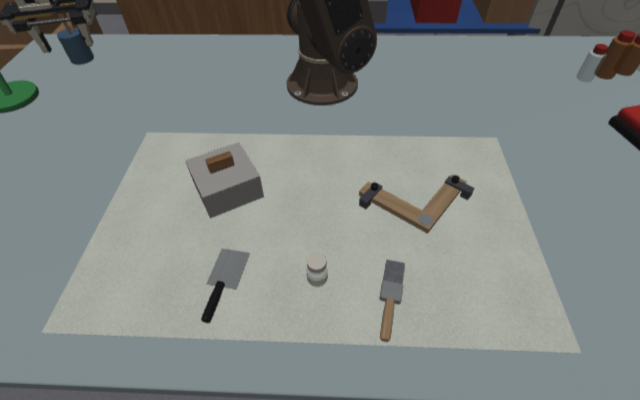

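View pics/top0.png

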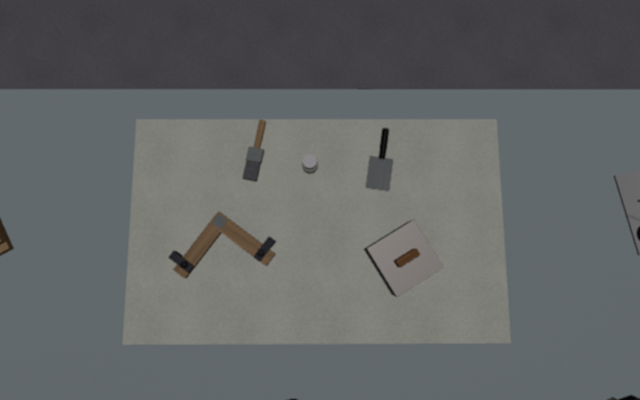

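Overview: the cover is at top-view pixel (405,258) and the strainer corner at about (220,222). The jar is at (310,163), with the brush and spatula above. Next I'll enlarge these areas.

Run:
```python
import cv2
t=cv2.imread("pics/top0.png");s=cv2.imread("pics/scene0.png")
def crop(i,x,y,w,h,n,f):
    o=cv2.resize(i[y:y+h,x:x+w],None,fx=f,fy=f,interpolation=cv2.INTER_CUBIC)
    for k in range(0,w,10): cv2.putText(o,str(x+k),(k*f,8),0,.3,(0,0,255),1); cv2.line(o,(k*f,0),(k*f,3),(0,0,255))
    for k in range(0,h,10): cv2.putText(o,str(y+k),(0,k*f+4),0,.3,(0,0,255),1)
    cv2.imwrite(f"pics/{n}.png",o)
crop(t,360,215,90,85,"c_top",7)
crop(t,165,205,115,75,"s_top",7-1)
crop(s,180,140,90,75,"c_sc",8)
crop(s,350,165,130,70,"s_sc",6)
```

```text
(no output)
```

View pics/c_top.png

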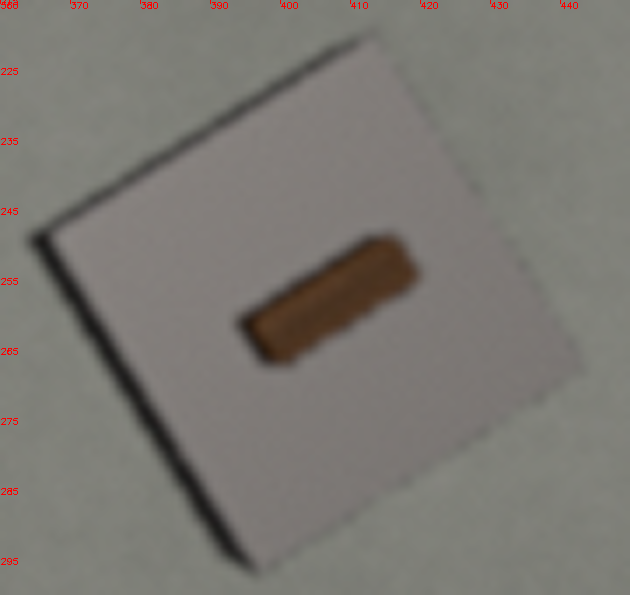

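View pics/s_top.png

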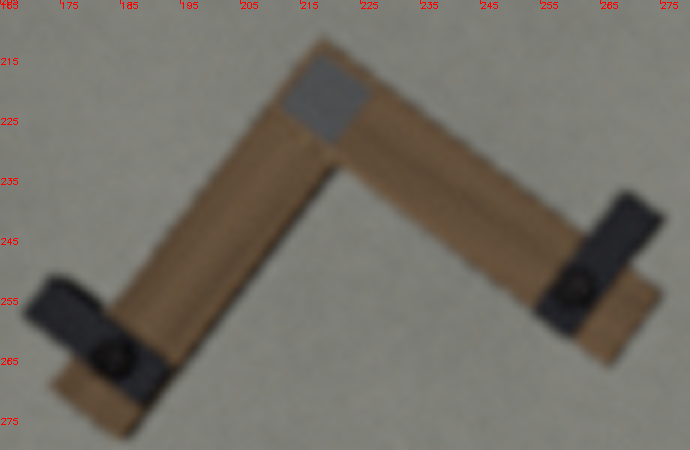

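View pics/c_sc.png

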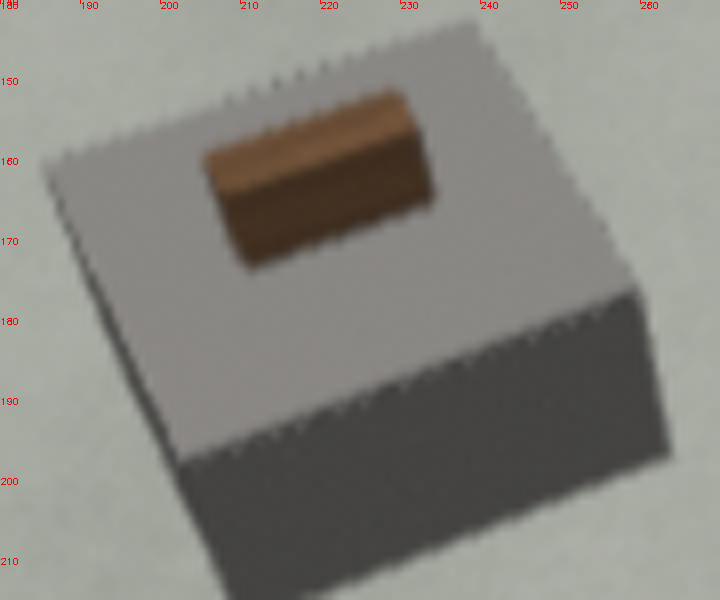

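View pics/s_sc.png

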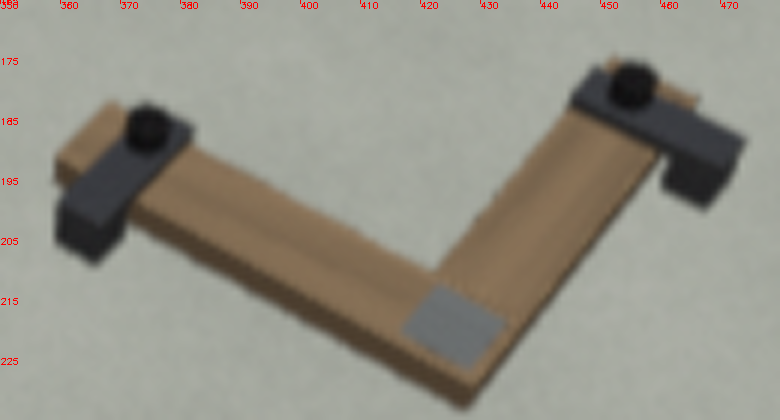

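```bash
cat > h.py <<'E'
import numpy as np,cv2,pickle
from scipy.optimize import least_squares
from plant import get_state, capture
C={n:pickle.load(open(f"{n}0.pkl","rb")) for n in("scene","top")}
def proj(n,P):
    T=np.linalg.inv(C[n]["world_from_camera"]);p=np.atleast_2d(P)@T[:3,:3].T+T[:3,3]
    q=p@C[n]["K"].T; return q[:,:2]/q[:,2:]
def ray(n,px,z):
    c=C[n];d=c["world_from_camera"][:3,:3]@np.linalg.inv(c["K"])@[px[0],px[1],1];o=c["world_from_camera"][:3,3]
    return o+d*(z-o[2])/d[2]
def Rz(a): c,s=np.cos(a),np.sin(a); return np.array([[c,-s,0],[s,c,0],[0,0,1]])
def fit(obs,x0,cams=("scene","top")):
    # obs: list (cam, modelpt mm, px)
    obs=[o for o in obs if o[0] in cams]
    def f(v):
        return np.concatenate([proj(n,Rz(v[2])@(np.array(m)/1000)+[v[0],v[1],0])[0]-p for n,m,p in obs])
    r=least_squares(f,x0,loss="soft_l1",x_scale=[.01,.01,.1]); return r.x, f(r.x).reshape(-1,2)
def crop(img,x,y,w,h,n,f):
    o=cv2.resize(img[y:y+h,x:x+w],None,fx=f,fy=f,interpolation=cv2.INTER_CUBIC)
    for k in range(0,w,10): cv2.putText(o,str(x+k),(k*f,8),0,.3,(0,0,255),1); cv2.line(o,(k*f,0),(k*f,3),(0,0,255))
    for k in range(0,h,10): cv2.putText(o,str(y+k),(0,k*f+4),0,.3,(0,0,255),1)
    cv2.imwrite(f"pics/{n}.png",o)
E
python3 - <<'E'
from h import *
def cc(f,ox,oy): return lambda x,y:np.array([(x+.5)/f-.5+ox,(y+.5)/f-.5+oy])
tc=cc(7,360,215);ts=cc(6,165,205);sc=cc(8,180,140);ss=cc(6,350,165)
# cover model: x axis along handle = top image right-up => world(-y,+x)
cov=[("top",(69,69,76),tc(375,33)),("top",(69,-69,76),tc(585,370)),("top",(-69,-69,76),tc(257,575)),("top",(-69,69,76),tc(50,237)),
("scene",(-69,69,76),sc(637,290)),("scene",(69,69,76),sc(180,462)),("scene",(69,-69,76),sc(45,165)),("scene",(-69,-69,76),sc(475,22)),
("scene",(69,69,0),sc(237,610)),("scene",(-69,69,0),sc(670,458))]
for cams in (("scene","top"),("top",),("scene",)):
    v,r=fit(cov,[.37,-.22,-np.pi/3],cams);print("cover",v[:2],np.degrees(v[2]));print(r.round(1).tolist())
st=[("top",(74,74,18),ts(322,40)),("top",(34,34,18),ts(338,165)),("top",(-116,74,18),ts(50,385)),("top",(74,-116,18),ts(662,293)),("top",(34,-116,18),ts(610,365)),("top",(-116,34,0),ts(125,438)),
("scene",(74,74,18),ss(470,375)),("scene",(34,34,18),ss(435,270)),("scene",(34,-116,18),ss(115,100)),("scene",(74,-116,18),ss(55,158)),("scene",(-116,34,18),ss(612,57)),("scene",(-116,74,18),ss(698,100))]
for cams in (("scene","top"),("top",),("scene",)):
    v,r=fit(st,[.38,.24,-.7],cams);print("str",v[:2],np.degrees(v[2]));print(r.round(1).tolist())
s=get_state();print(s["joints"])
E
```

```text
cover [ 0.4782149  -0.21783075] -59.45431994983956
[[0.2, -0.2], [0.2, -0.3], [-0.3, -0.3], [-0.3, -1.0], [0.2, -1.0], [-0.5, -1.1], [-0.3, -1.1], [-0.2, -1.3], [0.4, 1.9], [0.3, -0.2]]
cover [ 0.47712023 -0.21788457] -59.08483598469713
[[-0.0, 0.2], [0.3, -0.1], [0.0, 0.2], [-0.3, -0.3]]
cover [ 0.4803911  -0.21730848] -59.58113139421508
[[0.3, -0.3], [-0.6, -0.4], [-0.3, -0.5], [-0.1, -0.7], [0.3, 2.6], [0.3, 0.6]]
str [0.49954625 0.24631457] -36.75317273538768
[[-0.6, -1.3], [-0.8, -0.9], [-1.1, -0.3], [-0.1, -0.2], [-0.9, 0.3], [0.6, -0.1], [0.2, 1.5], [-0.9, -0.4], [-1.1, -0.8], [-0.5, -1.2], [-0.5, -0.7], [0.1, -0.8]]
str [0.49857668 0.24490202] -36.71207714481274
[[-0.1, -0.9], [-0.3, -0.5], [-0.5, 0.1], [0.4, 0.1], [-0.3, 0.6], [1.1, 0.3]]
str [0.50116588 0.24715664] -36.677160541597814
[[0.7, 2.1], [-0.4, 0.2], [-0.7, -0.3], [-0.1, -0.7], [-0.0, -0.3], [0.5, -0.4]]
[-5.60298861e+01  2.05853814e+01  6.39407666e-01 -1.69051506e-02
 -7.01371056e+01 -1.65043881e+01]
```

The cover fits to (0.4775, -0.218) with yaw about -59.2°, and the strainer to (0.499, 0.246) with yaw about -36.7°. I'll turn the jaws across the handle first, then move over it.

{"method": "play_rows", "body": {"series": [0,0,0,0.12,0,0,0,0.12,0,0,0,0.12,0,0,0,0.12,0,0,0,0.12], "jaw": 100}}

```text
time_s: 0.52
tcp_pos: [0.2025, -0.6436, 0.226]
eef_rot: [39.8, 89.9, 112.6]
contact_force: [-0.8, 0.6, 1.4]
gripper_width: 0.0878
```

{"method": "play_rows", "body": {"series": [0,0,0,0.12,0,0,0,0.12,0,0,0,0.12,0,0,0,0.12,0,0,0,0.12]}}

```text
time_s: 0.93
tcp_pos: [0.2024, -0.6436, 0.226]
eef_rot: [74.7, 89.9, 113.0]
contact_force: [-0.5, -0.5, 0.5]
gripper_width: 0.0877
```

{"method": "play_rows", "body": {"series": [0,0,0,0.069,0,0,0,0.069,0,0.0173,0.035,0,0,0.0173,0.035,0,0,0.0173,0.035,0]}}

```text
time_s: 1.35
tcp_pos: [0.266, -0.5444, 0.2255]
eef_rot: [96.1, 89.9, 126.8]
contact_force: [1.2, 0.1, 0.7]
gripper_width: 0.0877
```

{"method": "play_rows", "body": {"series": [0,0.0173,0.035,0,0,0.0173,0.035,0,0,0.0173,0.035,0,0,0.0173,0.035,0,0,0.0173,0.035,0]}}

```text
time_s: 1.77
tcp_pos: [0.3726, -0.3798, 0.2264]
eef_rot: [98.1, 90.0, 128.9]
contact_force: [1.0, -0.9, 0.8]
gripper_width: 0.0875
```

{"method": "play_rows", "body": {"series": [0,0.0173,0.035,0,0,0.0173,0.035,0,0,0.0173,0.035,0,0,0.0173,0.035,0,0,0.0173,0.035,0]}}

```text
time_s: 2.18
tcp_pos: [0.4787, -0.2158, 0.2265]
eef_rot: [66.8, 90.0, 97.6]
contact_force: [-0.3, -1.1, -0.4]
gripper_width: 0.0879
```

{"method": "play_rows", "body": {"series": [0.02,0,0,0,0.02,0,0,0,0.01,0,0,0,0,0,0,0,0,0,0,0]}}

```text
time_s: 2.6
tcp_pos: [0.4778, -0.2181, 0.1765]
eef_rot: [158.4, 89.9, -170.8]
contact_force: [-0.8, -0.3, 0.2]
gripper_width: 0.0882
```

{"method": "play_rows", "body": {"series": [0.03,0,0,0,0.03,0,0,0,0.02,0,0,0,0.01,0,0,0,0.005,0,0,0]}}

```text
time_s: 3.02
tcp_pos: [0.478, -0.2183, 0.0811]
eef_rot: [159.0, 89.9, -170.2]
contact_force: [0.0, -0.0, 0.2]
gripper_width: 0.0877
```

Run:
```python
from h import *
c=capture("scene");crop(c["img"],150,100,140,120,"g1",5)
print(get_state()["tcp_pos"])
```

```text
[ 0.47813543 -0.21817517  0.08108729]
```

View pics/g1.png

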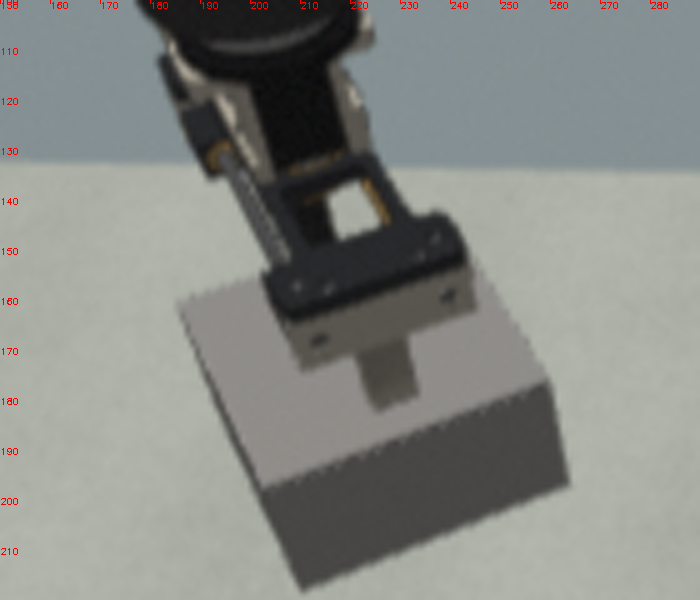

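The open jaws straddle the handle (front finger at about (227,175)), with the tips just above the cover top. Closing now.

{"method": "play_rows", "body": {"series": [0,0,0,0,0,0,0,0,0,0,0,0,0,0,0,0,0,0,0,0], "jaw": 0, "squeeze": 35}}

```text
time_s: 3.48
tcp_pos: [0.4786, -0.2177, 0.0823]
eef_rot: [-36.3, 89.9, -5.5]
contact_force: [-1.2, 0.4, -0.1]
gripper_width: 0.0602
```

{"method": "play_rows", "body": {"series": [0,0,0,0,0,0,0,0,0,0,0,0,0,0,0,0,0,0,0,0]}}

```text
time_s: 3.9
tcp_pos: [0.4782, -0.2177, 0.0816]
eef_rot: [-178.7, 90.0, -147.9]
contact_force: [1.3, 0.5, 0.2]
gripper_width: 0.0264
```

{"method": "play_rows", "body": {"series": [0,0,0,0,0,0,0,0,0,0,0,0,0,0,0,0,0,0,0,0]}}

```text
time_s: 4.32
tcp_pos: [0.4783, -0.2177, 0.0816]
eef_rot: [-39.0, 90.0, -8.2]
contact_force: [0.5, 0.9, -1.3]
gripper_width: 0.02
```

{"method": "play_rows", "body": {"series": [-0.005,0,0,0,-0.008,0,0,0,-0.012,0,0,0,-0.015,0,0,0,-0.015,0,0,0]}}

```text
time_s: 4.73
tcp_pos: [0.4776, -0.2176, 0.1374]
eef_rot: [139.1, 89.9, 169.9]
contact_force: [1.7, -1.9, -3.6]
gripper_width: 0.0195
```

{"method": "play_rows", "body": {"series": [-0.02,0,0,0,-0.02,0,0,0,-0.02,0,0,0,-0.01,0,0,0,0,0,0,0]}}

```text
time_s: 5.15
tcp_pos: [0.4793, -0.218, 0.2093]
eef_rot: [-40.3, 89.7, -9.5]
contact_force: [0.4, -0.1, -1.8]
gripper_width: 0.0195
```

{"method": "play_rows", "body": {"series": [0,-0.01,-0.006,0,0,-0.018,-0.011,0,0,-0.02,-0.012,0,0,-0.02,-0.012,0,0,-0.02,-0.012,0]}}

```text
time_s: 5.57
tcp_pos: [0.4767, -0.3214, 0.2047]
eef_rot: [125.1, 89.8, 155.9]
contact_force: [0.3, 0.1, -3.4]
gripper_width: 0.0202
```

{"method": "play_rows", "body": {"series": [0,-0.02,-0.012,0,0,-0.02,-0.012,0,0,-0.02,-0.012,0,0,-0.016,-0.009,0,0,-0.008,-0.004,0]}}

```text
time_s: 5.98
tcp_pos: [0.4774, -0.4197, 0.2041]
eef_rot: [124.8, 89.8, 155.5]
contact_force: [0.7, -0.8, -2.7]
gripper_width: 0.0196
```

Run:
```python
from h import *
c=capture("top");cv2.imwrite("pics/top1.png",c["img"]);crop(c["img"],350,200,180,130,"t1",4)
c=capture("scene");cv2.imwrite("pics/scene1.png",c["img"]);crop(c["img"],90,90,200,150,"s1",4)
s=get_state();print(s["tcp_pos"],s["contact_force"],s["joints"])
```

```text
[ 0.47764694 -0.41884502  0.20431648] [ 0.34543926  0.92268451 -3.14327241] [-2.36824108e+01  1.77781119e+01 -6.31809092e+00 -1.36722847e-02
 -6.60876113e+01 -1.25633101e+02]
```

View pics/t1.png

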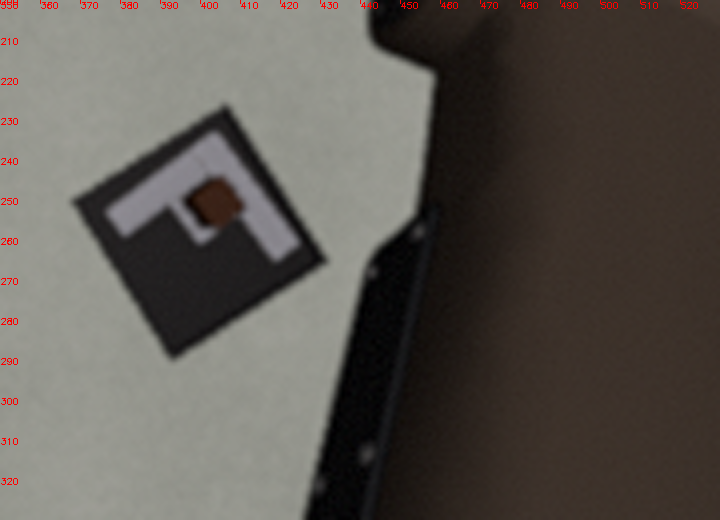

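View pics/s1.png

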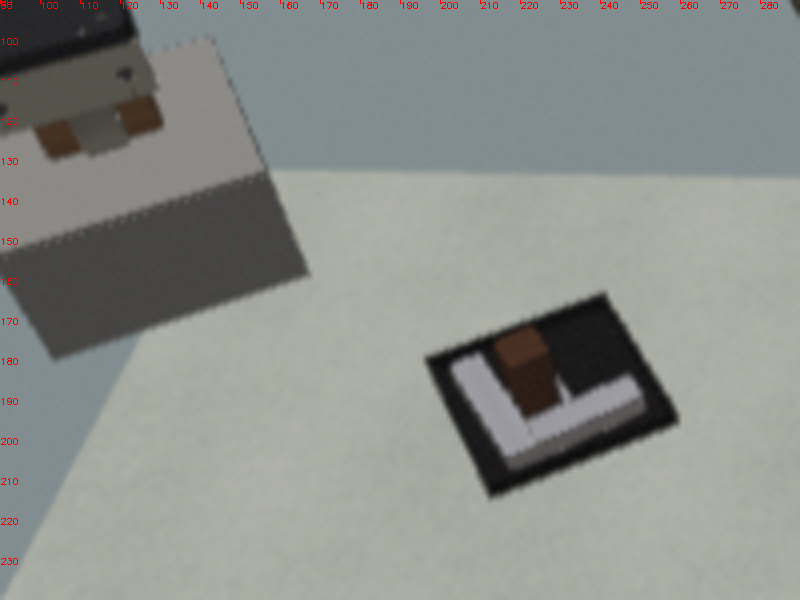

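The cover hangs level beside the tray. The square lies in the tray with its heel at top-view (403,233) and its post top at (404,248). I'll lower the cover here, which is clear of everything.

{"method": "play_rows", "body": {"series": [0.015,0,0,0,0.025,0,0,0,0.025,0,0,0,0.02,0,0,0,0.015,0,0,0]}}

```text
time_s: 6.5
tcp_pos: [0.4774, -0.416, 0.1038]
eef_rot: [112.3, 89.8, 143.1]
contact_force: [-0.5, 0.3, -3.2]
gripper_width: 0.0203
```

{"method": "play_rows", "body": {"series": [0.01,0,0,0,0.006,0,0,0,0.002,0,0,0,0.001,0,0,0,0,0,0,0]}}

```text
time_s: 6.92
tcp_pos: [0.4791, -0.4178, 0.0883]
eef_rot: [-62.9, 89.9, -32.0]
contact_force: [-0.3, 0.1, -2.5]
gripper_width: 0.02
```

{"method": "play_rows", "body": {"series": [0.002,0,0,0,0.002,0,0,0,0.001,0,0,0,0.001,0,0,0,0,0,0,0]}}

```text
time_s: 7.33
tcp_pos: [0.4787, -0.4178, 0.0817]
eef_rot: [-75.0, 90.0, -44.2]
contact_force: [-0.3, -0.3, -3.1]
gripper_width: 0.0198
```

{"method": "play_rows", "body": {"series": [0.0005,0,0,0,0.0005,0,0,0,0,0,0,0,0,0,0,0,0,0,0,0]}}

```text
time_s: 7.75
tcp_pos: [0.4788, -0.4178, 0.0816]
eef_rot: [-79.8, 90.0, -49.0]
contact_force: [-2.2, 3.3, 5.2]
gripper_width: 0.0197
```

{"method": "play_rows", "body": {"series": [0,0,0,0,0,0,0,0,0,0,0,0,0,0,0,0,0,0,0,0], "jaw": 100}}

```text
time_s: 8.17
tcp_pos: [0.4787, -0.4177, 0.0805]
eef_rot: [-120.0, 90.0, -89.2]
contact_force: [-0.4, -0.5, 0.2]
gripper_width: 0.0477
```

{"method": "play_rows", "body": {"series": [0,0,0,0,0,0,0,0,0,0,0,0,0,0,0,0,0,0,0,0]}}

```text
time_s: 8.58
tcp_pos: [0.4787, -0.4177, 0.0806]
eef_rot: [-20.9, 90.0, 9.9]
contact_force: [0.7, 0.2, 0.2]
gripper_width: 0.0811
```

{"method": "play_rows", "body": {"series": [-0.015,0,0,0,-0.03,0,0,0,-0.03,0,0,0,-0.03,0,0,0,-0.03,0,0,0]}}

```text
time_s: 9.0
tcp_pos: [0.4784, -0.4176, 0.217]
eef_rot: [123.1, 90.0, 153.9]
contact_force: [-0.0, -0.5, -0.1]
gripper_width: 0.0878
```

Run:
```python
from h import *
t=cv2.imread("pics/top1.png");s=cv2.imread("pics/scene1.png")
crop(t,362,215,75,80,"q_t",8)
crop(s,190,155,75,65,"q_s",10)
c=capture("scene");crop(c["img"],90,80,180,145,"s2",4)
s=get_state();print(s["tcp_pos"],s["joints"])
```

```text
[ 0.48067569 -0.41959978  0.22423045] [ -23.53477816   16.86299617   -5.01680204    0.15748168  -67.61653206
 -125.6626158 ]
```

View pics/q_t.png

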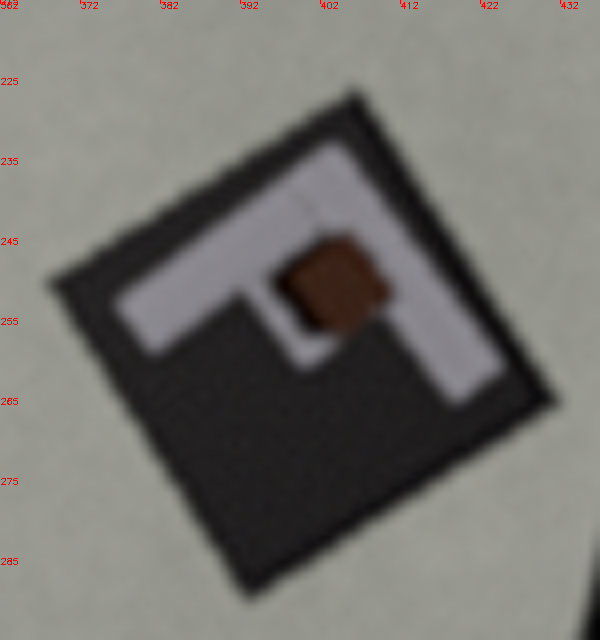

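View pics/q_s.png

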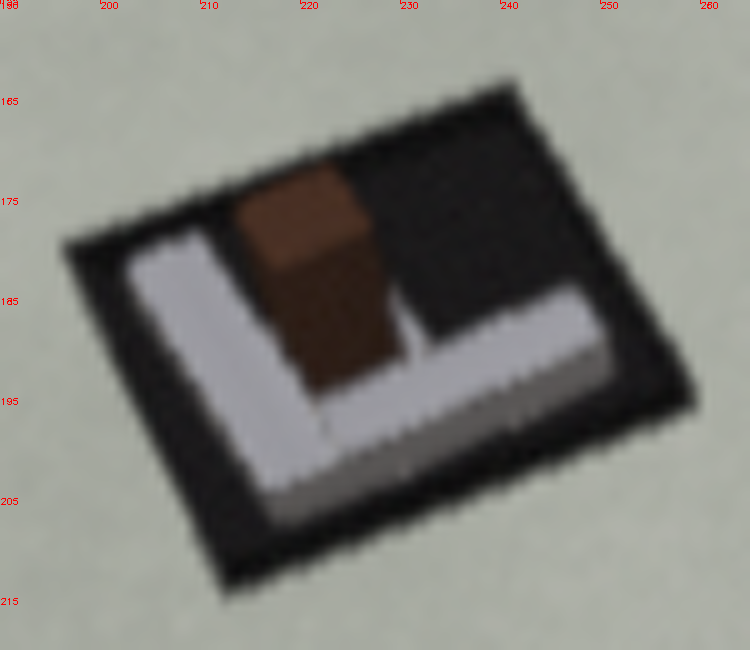

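View pics/s2.png

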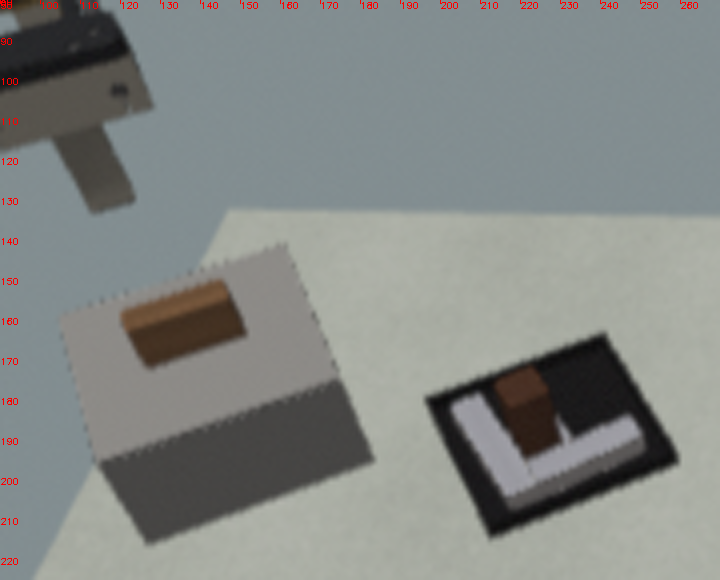

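Run:
```python
from h import *
def cc(f,ox,oy): return lambda x,y:np.array([(x+.5)/f-.5+ox,(y+.5)/f-.5+oy])
t=cc(8,362,215);s=cc(10,190,155)
o=[("top",(34,34,20),t(335,140)),("top",(-56,34,20),t(115,302)),("top",(-56,14,20),t(150,357)),("top",(34,-56,20),t(508,368)),("top",(14,-56,20),t(460,408)),
("top",(13,13,66),t(345,235)),("top",(13,-13,66),t(391,290)),("top",(-13,-13,66),t(347,335)),("top",(-13,13,66),t(293,285)),
("scene",(34,34,20),s(272,492)),("scene",(-56,34,20),s(608,342)),("scene",(-56,14,20),s(575,285)),("scene",(34,-56,20),s(128,262)),("scene",(14,-56,20),s(195,230)),
("scene",(13,13,66),s(270,268)),("scene",(-13,13,66),s(368,232)),("scene",(-13,-13,66),s(330,168)),("scene",(13,-13,66),s(240,205))]
for cams in (("scene","top"),("top",),("scene",)):
    v,r=fit(o,[.48,-.2,-.95],cams);print(v[:2],np.degrees(v[2]));print(r.round(1).tolist())
```

```text
[ 0.49673538 -0.22011302] -54.258628033813466
[[-0.1, -0.2], [0.0, -0.2], [0.3, -0.8], [-0.7, -0.6], [-0.8, -1.1], [0.9, -1.5], [1.5, 0.1], [-1.3, 0.7], [-0.8, -1.6], [-0.4, -0.6], [0.1, -1.1], [-0.3, -0.3], [-0.4, -0.1], [0.3, -0.1], [0.2, -0.6], [0.7, -1.4], [-0.1, -1.4], [-1.2, -0.8]]
[ 0.49525241 -0.22048137] -53.940496976953845
[[-0.0, 0.4], [0.2, 0.5], [0.5, -0.1], [-0.5, -0.2], [-0.5, -0.6], [1.0, -0.9], [1.6, 0.7], [-1.1, 1.3], [-0.7, -1.0]]
[ 0.4990628  -0.21943328] -54.90098000848326
[[-0.6, 0.1], [0.2, -0.2], [-0.1, 0.6], [-0.2, 0.4], [0.6, 0.4], [0.2, 0.1], [0.7, -0.7], [0.1, -0.7], [-1.1, -0.1]]
```

The cover stands upright on the bench, clear of the tray. The square fits to (0.497, -0.220), yaw -54.3°. Moving over its post.

{"method": "play_rows", "body": {"series": [0,0.02,0.015,0,0,0.025,0.018,0,0,0.025,0.018,0,0,0.025,0.018,0,0,0.025,0.018,0]}}

```text
time_s: 9.47
tcp_pos: [0.4918, -0.2688, 0.2155]
eef_rot: [-35.3, 90.0, -4.5]
contact_force: [0.9, 0.5, -0.5]
gripper_width: 0.0876
```

{"method": "play_rows", "body": {"series": [0,0.025,0.018,0,0,0.0155,0.012,-0.0855,0.02,0,0,0,0.02,0,0,0,0,0,0,0]}}

```text
time_s: 9.88
tcp_pos: [0.495, -0.2187, 0.1723]
eef_rot: [126.2, 89.7, 161.9]
contact_force: [-1.5, -0.1, -1.2]
gripper_width: 0.0876
```

{"method": "play_rows", "body": {"series": [0.02,0,0,0,0.02,0,0,0,0.01,0,0,0,0,0,0,0,0,0,0,0]}}

```text
time_s: 10.3
tcp_pos: [0.497, -0.2203, 0.126]
eef_rot: [172.8, 90.0, -151.5]
contact_force: [0.4, -0.1, 0.2]
gripper_width: 0.0874
```

Run:
```python
from h import *
s=get_state();print(s["tcp_pos"],s["eef_rot"])
c=capture("scene");crop(c["img"],170,90,120,130,"p1",5)
c=capture("top");crop(c["img"],350,190,120,120,"p2",5)
print(proj("top",[[.497,-.22,.066]]),proj("scene",[[.497,-.22,.066]]))
```

```text
[ 0.49704947 -0.22027999  0.12596013] [ 172.81037011   89.95339799 -151.49687413]
[[404.58075011 249.66082745]] [[219.68544862 175.37119145]]
```

View pics/p1.png

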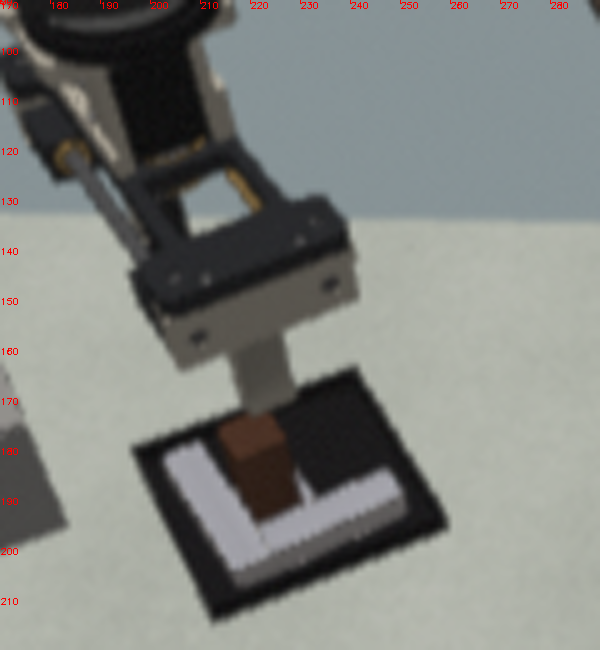

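View pics/p2.png

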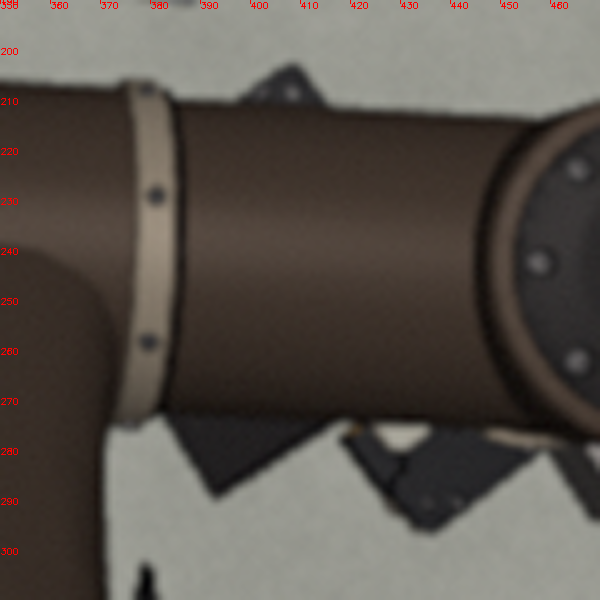

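The jaws are centred over the post, which is at scene (219,175). Descending to z≈0.03.

{"method": "play_rows", "body": {"series": [0.025,0,0,0,0.025,0,0,0,0.025,0,0,0,0.015,0,0,0,0.0055,0,0,0], "jaw": 100}}

```text
time_s: 10.82
tcp_pos: [0.4964, -0.2199, 0.0288]
eef_rot: [135.8, 89.9, 171.5]
contact_force: [-0.2, -0.3, -0.0]
gripper_width: 0.0877
```

{"method": "play_rows", "body": {"series": [0,0,0,0,0,0,0,0,0,0,0,0,0,0,0,0,0,0,0,0], "jaw": 0, "squeeze": 40}}

```text
time_s: 11.23
tcp_pos: [0.4977, -0.22, 0.0312]
eef_rot: [-41.9, 89.9, -6.2]
contact_force: [-0.3, 0.2, -0.1]
gripper_width: 0.0596
```

{"method": "play_rows", "body": {"series": [0,0,0,0,0,0,0,0,0,0,0,0,0,0,0,0,0,0,0,0]}}

```text
time_s: 11.65
tcp_pos: [0.497, -0.2199, 0.0301]
eef_rot: [-42.4, 90.0, -6.7]
contact_force: [0.1, -0.3, -0.1]
gripper_width: 0.0262
```

{"method": "play_rows", "body": {"series": [0,0,0,0,0,0,0,0,0,0,0,0,0,0,0,0,0,0,0,0], "squeeze": 55}}

```text
time_s: 12.07
tcp_pos: [0.497, -0.2199, 0.03]
eef_rot: [135.6, 90.0, 171.3]
contact_force: [-0.0, 0.1, 1.7]
gripper_width: 0.0256
```

{"method": "play_rows", "body": {"series": [-0.005,0,0,0,-0.01,0,0,0,-0.015,0,0,0,-0.02,0,0,0,-0.02,0,0,0]}}

```text
time_s: 12.48
tcp_pos: [0.4965, -0.2199, 0.1012]
eef_rot: [137.6, 89.9, 173.3]
contact_force: [0.4, -0.0, -2.5]
gripper_width: 0.0257
```

{"method": "play_rows", "body": {"series": [-0.02,0,0,0,-0.01,0,0,-0.06,0,0,0,-0.09,0,0,0,-0.09,0,0,0,-0.067]}}

```text
time_s: 12.9
tcp_pos: [0.497, -0.2199, 0.1313]
eef_rot: [-52.2, 89.9, 1.4]
contact_force: [0.6, -1.4, -2.4]
gripper_width: 0.0258
```

Run:
```python
from h import *
s=get_state();print(s["tcp_pos"],s["eef_rot"],s["contact_force"],s["joints"],s["gripper_width"])
c=capture("scene");crop(c["img"],150,60,150,150,"l1",4)
```

```text
[ 0.49696904 -0.21987766  0.13127107] [-52.1803092   89.93346527   1.37687428] [ 0.59781081 -1.37840719 -2.42216878] [-3.20319063e+00  1.29979537e+01 -2.34861207e+01 -6.61361439e-03
 -5.34496035e+01 -1.23235690e+02] 0.02576569314093586
```

View pics/l1.png

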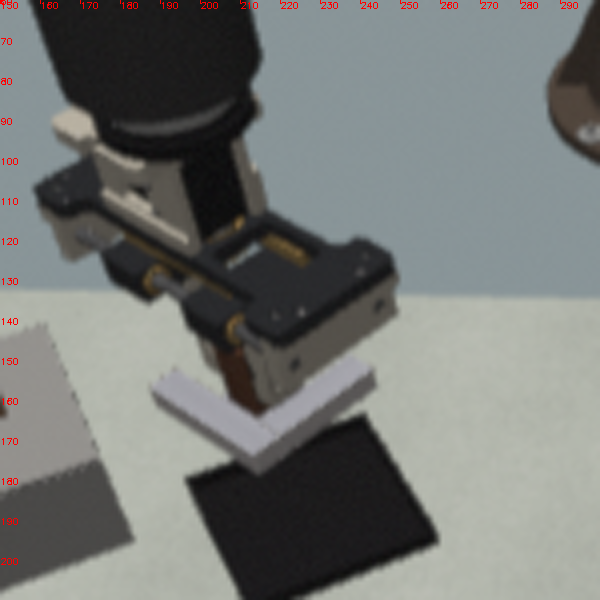

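Checking joint 6: with this grip it would reach about -173° at the corner, too close to its limit. I'll set the square flat on the free bench at (0.50, -0.03) and regrip the post a quarter turn round.

{"method": "play_rows", "body": {"series": [0,0.0067,0.0092,0,0,0.0133,0.0185,0,0,0.0167,0.0231,0,0,0.0189,0.0262,0,0,0.0189,0.0262,0]}}

```text
time_s: 13.37
tcp_pos: [0.4986, -0.0913, 0.1305]
eef_rot: [-22.4, 90.0, 30.6]
contact_force: [0.8, 0.2, -1.5]
gripper_width: 0.0257
```

{"method": "play_rows", "body": {"series": [0,0.0167,0.0231,0,0,0.0133,0.0185,0,0,0.0067,0.0092,0,0.02,0,0,0,0.02,0,0,0]}}

```text
time_s: 13.78
tcp_pos: [0.501, -0.0285, 0.0911]
eef_rot: [-35.9, 89.8, 17.3]
contact_force: [-0.8, 0.5, -2.5]
gripper_width: 0.0258
```

{"method": "play_rows", "body": {"series": [0.02,0,0,0,0.02,0,0,0,0.01,0,0,0,0.005,0,0,0,0,0,0,0]}}

```text
time_s: 14.2
tcp_pos: [0.4992, -0.0301, 0.0343]
eef_rot: [144.4, 89.9, -162.4]
contact_force: [0.6, -0.5, -1.3]
gripper_width: 0.0257
```

{"method": "play_rows", "body": {"series": [0.004,0,0,0,0.003,0,0,0,0.001,0,0,0,0.0005,0,0,0,0,0,0,0]}}

```text
time_s: 14.62
tcp_pos: [0.5001, -0.0299, 0.0269]
eef_rot: [-36.7, 90.0, 16.6]
contact_force: [0.2, 0.4, -1.7]
gripper_width: 0.0258
```

{"method": "play_rows", "body": {"series": [0.0005,0,0,0,0,0,0,0,0,0,0,0,0,0,0,0,0,0,0,0]}}

```text
time_s: 15.03
tcp_pos: [0.4999, -0.03, 0.0261]
eef_rot: [-25.4, 90.0, 27.9]
contact_force: [0.8, 0.4, -1.4]
gripper_width: 0.0257
```

{"method": "play_rows", "body": {"series": [0.0005,0,0,0,0,0,0,0,0.0005,0,0,0,0,0,0,0,0,0,0,0]}}

```text
time_s: 15.45
tcp_pos: [0.5, -0.03, 0.026]
eef_rot: [-61.0, 90.0, -7.7]
contact_force: [-4.0, 0.4, 10.8]
gripper_width: 0.0257
```

{"method": "play_rows", "body": {"series": [0,0,0,0,0,0,0,0,0,0,0,0,0,0,0,0,0,0,0,0], "jaw": 100}}

```text
time_s: 15.87
tcp_pos: [0.4999, -0.03, 0.025]
eef_rot: [168.0, 90.0, -138.7]
contact_force: [-0.2, -0.2, -0.4]
gripper_width: 0.0536
```

{"method": "play_rows", "body": {"series": [0,0,0,0,0,0,0,0,0,0,0,0,0,0,0,0,0,0,0,0]}}

```text
time_s: 16.28
tcp_pos: [0.4999, -0.03, 0.0251]
eef_rot: [-165.3, 90.0, -112.0]
contact_force: [0.2, -0.3, 0.8]
gripper_width: 0.0852
```

{"method": "play_rows", "body": {"series": [-0.01,0,0,0,-0.02,0,0,0,-0.025,0,0,0,0,0,0,-0.06,0,0,0,-0.12]}}

```text
time_s: 16.7
tcp_pos: [0.501, -0.0296, 0.0817]
eef_rot: [-46.6, 89.8, 17.1]
contact_force: [0.3, 0.1, -0.6]
gripper_width: 0.0876
```

{"method": "play_rows", "body": {"series": [0,0,0,-0.12,0,0,0,-0.12,0,0,0,-0.12,0,0,0,-0.12,0,0,0,-0.12]}}

```text
time_s: 17.12
tcp_pos: [0.4998, -0.03, 0.0801]
eef_rot: [-5.9, 90.0, 92.5]
contact_force: [-0.3, 0.6, -0.6]
gripper_width: 0.0877
```

{"method": "play_rows", "body": {"series": [0,0,0,-0.12,0,0,0,-0.12,0,0,0,-0.12,0,0,0,-0.12,0,0,0,-0.12]}}

```text
time_s: 17.53
tcp_pos: [0.4998, -0.03, 0.08]
eef_rot: [-9.1, 90.0, 123.6]
contact_force: [1.1, 0.1, -0.3]
gripper_width: 0.0876
```

{"method": "play_rows", "body": {"series": [0,0,0,-0.12,0,0,0,-0.0708,0,0,0,0,0,0,0,0,0,0,0,0]}}

```text
time_s: 17.95
tcp_pos: [0.4998, -0.03, 0.0801]
eef_rot: [28.8, 90.0, 172.0]
contact_force: [0.8, 0.4, -0.1]
gripper_width: 0.0873
```

Run:
```python
from h import *
s=get_state();print(s["tcp_pos"],s["eef_rot"],s["contact_force"],s["joints"],s["gripper_width"])
c=capture("scene");crop(c["img"],240,90,130,130,"r1",5)
```

```text
[ 0.49983858 -0.02997613  0.08006007] [ 28.80889173  89.9976462  171.95044989] [ 0.79537572  0.43929832 -0.10018174] [ 1.90889595e+01  1.28796358e+01 -3.20059390e+01 -1.51532280e-03
 -4.51165198e+01 -5.59463320e+01] 0.0873325712687087
```

View pics/r1.png

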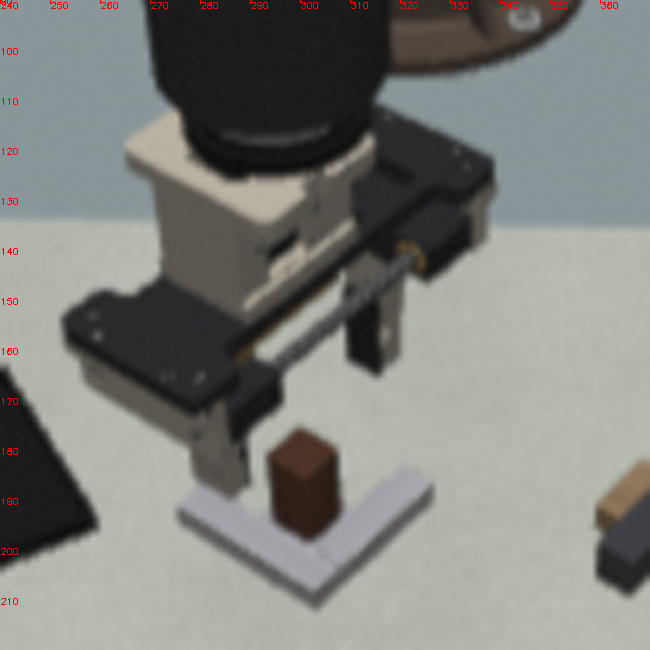

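The square stands flat on the bench between the open fingers (post at scene (300,185)). Regripping.

{"method": "play_rows", "body": {"series": [0.02,0,0,0,0.02,0,0,0,0.01,0,0,0,0.004,0,0,0,0,0,0,0]}}

```text
time_s: 18.42
tcp_pos: [0.4993, -0.0302, 0.0252]
eef_rot: [55.2, 89.9, -161.6]
contact_force: [-0.4, 0.4, 0.4]
gripper_width: 0.088
```

{"method": "play_rows", "body": {"series": [0,0,0,0,0,0,0,0,0,0,0,0,0,0,0,0,0,0,0,0], "jaw": 0}}

```text
time_s: 18.83
tcp_pos: [0.5002, -0.0299, 0.0266]
eef_rot: [-125.1, 89.9, 18.2]
contact_force: [-0.0, 0.6, -0.5]
gripper_width: 0.0596
```

{"method": "play_rows", "body": {"series": [0,0,0,0,0,0,0,0,0,0,0,0,0,0,0,0,0,0,0,0]}}

```text
time_s: 19.25
tcp_pos: [0.4999, -0.03, 0.026]
eef_rot: [78.4, 90.0, -138.3]
contact_force: [3.0, -2.0, 1.1]
gripper_width: 0.0267
```

{"method": "play_rows", "body": {"series": [0,0,0,0,0,0,0,0,0,0,0,0,0,0,0,0,0,0,0,0]}}

```text
time_s: 19.67
tcp_pos: [0.4999, -0.03, 0.0261]
eef_rot: [-162.0, 90.0, -18.7]
contact_force: [-0.5, -0.1, 0.9]
gripper_width: 0.0258
```

{"method": "play_rows", "body": {"series": [-0.005,0,0,0,-0.01,0,0,0,-0.02,0,0,0,-0.02,0,0,0,-0.015,0,0,0]}}

```text
time_s: 20.08
tcp_pos: [0.4999, -0.03, 0.0975]
eef_rot: [-139.4, 90.0, 3.9]
contact_force: [0.5, -0.7, -1.9]
gripper_width: 0.0254
```

Run:
```python
from h import *
s=get_state();print(s["tcp_pos"],s["eef_rot"],s["contact_force"],s["joints"],s["gripper_width"])
c=capture("top");crop(c["img"],155,190,130,100,"st2t",6);cv2.imwrite("pics/top2.png",c["img"])
c=capture("scene");crop(c["img"],345,160,130,80,"st2s",6);cv2.imwrite("pics/scene2.png",c["img"])
```

```text
[ 0.49988188 -0.03001474  0.09749576] [-139.38276036   89.98657134    3.90947504] [ 0.4648569  -0.71653006 -1.93747965] [ 1.90864372e+01  1.15309403e+01 -3.08901973e+01  4.76338929e-03
 -4.75659022e+01 -5.57974154e+01] 0.025395913533799695
```

View pics/st2t.png

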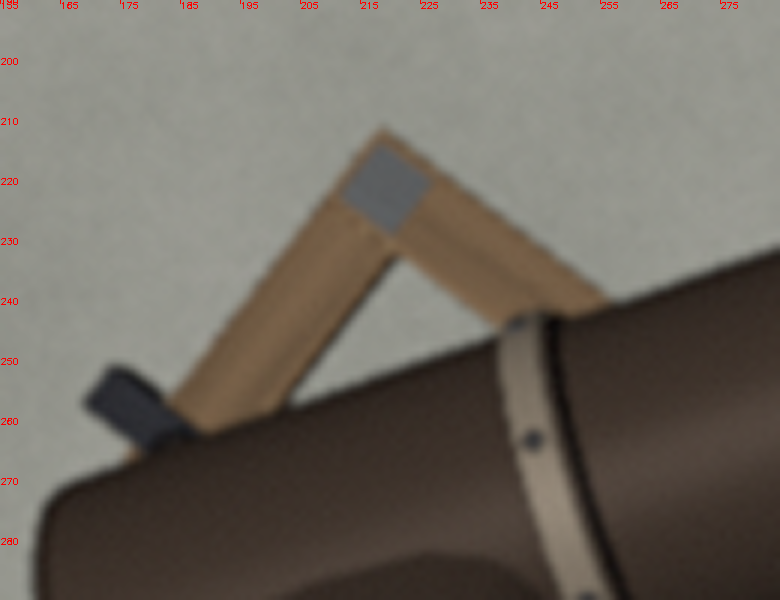

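View pics/st2s.png

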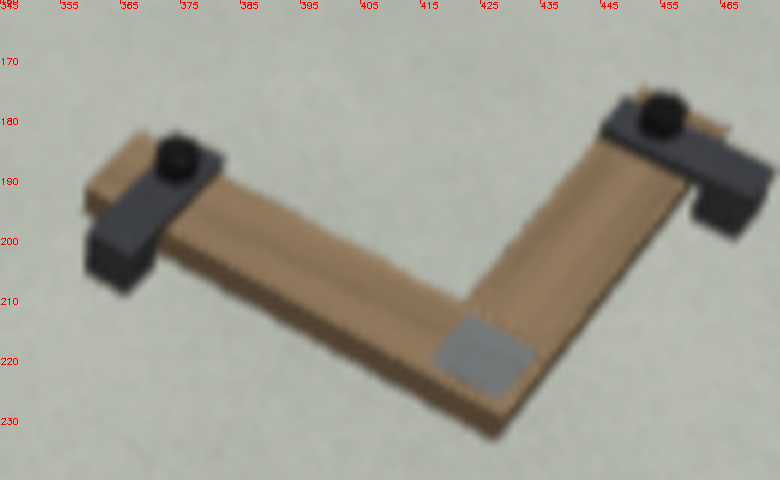

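View pics/scene2.png

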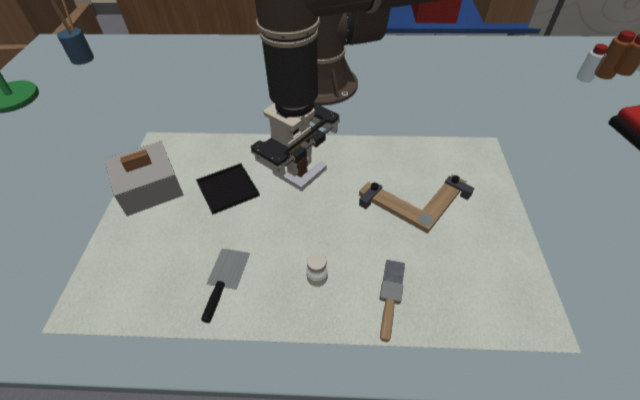

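Run:
```python
from h import *
lsd=cv2.createLineSegmentDetector(0)
for n,box in(("top",(160,205,285,285)),("scene",(350,165,480,240))):
    g=cv2.cvtColor(C[n]["img"],cv2.COLOR_BGR2GRAY)
    L=lsd.detect(g)[0].reshape(-1,4)
    for l in L:
        if box[0]<l[0]<box[2] and box[1]<l[1]<box[3] and np.hypot(l[2]-l[0],l[3]-l[1])>25:
            for z in(0.018,0.0):
                a=ray(n,l[:2],z);b=ray(n,l[2:],z);ang=np.degrees(np.arctan2(*(b-a)[1::-1]))
                # express in strainer guess frame
                Q=[(Rz(-np.radians(-36.7))@(p-[.499,.246,0])*1000)[:2].round(1).tolist() for p in(a,b)]
                print(n,l.round(1),z,round(ang%90,2),Q)
```

```text
top [220.9 233.3 186.8 277.1] 0.018 53.14 [[31.1, 29.5], [-109.7, 29.9]]
top [220.9 233.3 186.8 277.1] 0.0 53.14 [[29.5, 33.4], [-113.7, 33.8]]
top [265.1 265.9 222.4 232.9] 0.018 52.85 [[33.2, -115.2], [34.3, 27.0]]
top [265.1 265.9 222.4 232.9] 0.0 52.85 [[31.6, -113.7], [32.8, 30.9]]
top [183.9 254.  217.1 210.8] 0.018 53.7 [[-68.3, 73.2], [71.7, 74.2]]
top [183.9 254.  217.1 210.8] 0.0 53.7 [[-71.6, 77.9], [70.7, 78.8]]
top [218.6 210.4 260.6 241.9] 0.018 53.48 [[74.8, 71.8], [75.3, -67.9]]
top [218.6 210.4 260.6 241.9] 0.0 53.48 [[73.9, 76.4], [74.4, -65.6]]
scene [422.4 208.8 449.6 175.1] 0.018 53.95 [[31.4, 36.1], [-108.0, 34.5]]
scene [422.4 208.8 449.6 175.1] 0.0 53.95 [[16.0, 31.1], [-127.0, 29.5]]
scene [426.4 233.  372.6 202.8] 0.018 53.41 [[87.4, 77.5], [87.7, -64.6]]
scene [426.4 233.  372.6 202.8] 0.0 53.41 [[73.5, 73.7], [73.7, -72.1]]
scene [458.9 192.5 427.2 233.7] 0.018 53.58 [[-67.9, 79.1], [88.0, 79.9]]
scene [458.9 192.5 427.2 233.7] 0.0 53.58 [[-85.9, 75.3], [74.0, 76.1]]
scene [383.2 189.2 421.  209.9] 0.018 52.78 [[35.4, -69.0], [36.3, 35.3]]
scene [383.2 189.2 421.  209.9] 0.0 52.78 [[20.1, -76.6], [21.1, 30.4]]
scene [373.6 198.5 427.9 228.6] 0.018 53.43 [[75.0, -70.3], [74.7, 74.1]]
scene [373.6 198.5 427.9 228.6] 0.0 53.43 [[60.7, -78.0], [60.4, 70.2]]
```

Line fits refine the strainer yaw to -36.65°; the jaw angle is now 143.3°, which matches. Moving to a standoff 15 mm off each bar.

{"method": "play_rows", "body": {"series": [0,-0.0103,0.009,0,0,-0.0185,0.0163,0,0,-0.0247,0.0217,0,0,-0.0247,0.0217,0,0,-0.0247,0.0217,0]}}

```text
time_s: 20.6
tcp_pos: [0.4879, 0.1074, 0.0953]
eef_rot: [57.3, 89.9, -159.5]
contact_force: [1.5, -1.3, -2.1]
gripper_width: 0.0256
```

{"method": "play_rows", "body": {"series": [0,-0.0247,0.0217,0,0,-0.0247,0.0217,0,0,-0.0247,0.0217,0,0,-0.0185,0.0163,0,0,-0.0103,0.009,0]}}

```text
time_s: 21.02
tcp_pos: [0.4773, 0.2455, 0.0952]
eef_rot: [64.5, 90.0, -152.1]
contact_force: [0.1, 0.7, -2.1]
gripper_width: 0.0257
```

{"method": "play_rows", "body": {"series": [0.01,0,0,0,0.015,0,0,0,0.015,0,0,0,0.005,0,0,0,0,0,0,0]}}

```text
time_s: 21.43
tcp_pos: [0.4768, 0.2412, 0.0491]
eef_rot: [79.7, 89.8, -137.1]
contact_force: [-1.8, 0.2, -2.1]
gripper_width: 0.026
```

Run:
```python
from h import *
s=get_state();print(s["tcp_pos"],s["eef_rot"],s["contact_force"],s["moment"],s["joints"],s["gripper_width"])
c=capture("top");crop(c["img"],155,190,130,100,"a1t",6)
c=capture("scene");crop(c["img"],345,110,130,130,"a1s",5)
```

```text
[0.4767602  0.24118565 0.04905172] [  79.69623192   89.75179769 -137.07435449] [-1.82970688  0.22548061 -2.06626997] [-0.00245917  0.02875674 -0.00843576] [ 4.78554157e+01  1.82597161e+01 -2.94501696e+01 -3.15485939e-02
 -4.25374028e+01 -8.46027099e+01] 0.02600703900173398
```

View pics/a1t.png

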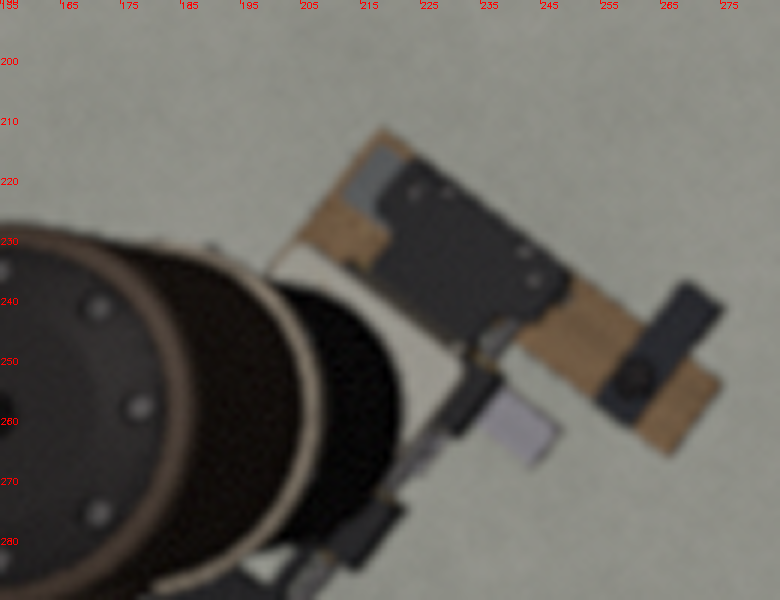

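View pics/a1s.png

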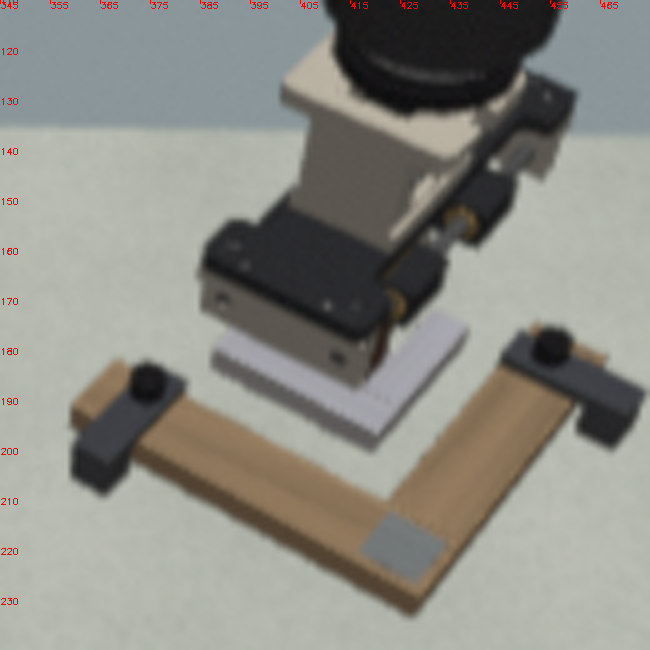

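The square is parallel to the bars with about 15 mm to each. Lowering it to the bench.

{"method": "play_rows", "body": {"series": [0.008,0,0,0,0.008,0,0,0,0.006,0,0,0,0.002,0,0,0,0,0,0,0]}}

```text
time_s: 21.95
tcp_pos: [0.4777, 0.2428, 0.0265]
eef_rot: [85.6, 89.9, -131.1]
contact_force: [0.2, 0.7, -2.2]
gripper_width: 0.0258
```

{"method": "play_rows", "body": {"series": [0.001,0,0,0,0.0005,0,0,0,0.0005,0,0,0,0,0,0,0,0,0,0,0]}}

```text
time_s: 22.37
tcp_pos: [0.478, 0.2432, 0.0261]
eef_rot: [-115.7, 90.0, 27.6]
contact_force: [-5.3, -1.6, 9.4]
gripper_width: 0.0258
```

{"method": "play_rows", "body": {"series": [0.0005,0,0,0,0,0,0,0,0,0,0,0,0,0,0,0,0,0,0,0]}}

```text
time_s: 22.78
tcp_pos: [0.4781, 0.2432, 0.0261]
eef_rot: [-116.1, 90.0, 27.2]
contact_force: [-5.7, -1.6, 15.1]
gripper_width: 0.0254
```

{"method": "play_rows", "body": {"series": [-0.0005,0,0,0,0,-0.003,-0.003,0,0,-0.003,-0.003,0,0,-0.003,-0.003,0,0,-0.002,-0.002,0]}}

```text
time_s: 23.2
tcp_pos: [0.4926, 0.2449, 0.0261]
eef_rot: [71.6, 89.9, -145.1]
contact_force: [-10.4, -2.0, 15.3]
gripper_width: 0.0259
```

{"method": "play_rows", "body": {"series": [0,0,0,0,0,0,-0.001,0,0,0,-0.001,0,0,0,-0.001,0,0,0,0,0]}}

```text
time_s: 23.62
tcp_pos: [0.496, 0.2442, 0.0261]
eef_rot: [-92.1, 89.9, 51.3]
contact_force: [-5.3, 1.3, 7.7]
gripper_width: 0.0255
```

```bash
cat > st.py <<'E'
from h import *
s=get_state();R=Rz(np.radians(36.65));p=R@(s["tcp_pos"]-[.499,.246,0])*1000
from scipy.spatial.transform import Rotation as Ro
M=Ro.from_euler("xyz",s["eef_rot"],degrees=True).as_matrix()
print("t",s["time_s"],"pos_s mm",p.round(2),"F_s",(R@s["contact_force"]).round(1),"M_s",(R@s["moment"]).round(2),"a",np.degrees(np.arctan2(M[1,2],M[0,2])).round(2),"w",s["gripper_width"].round(4))
E
python3 st.py
```

```text
Traceback (most recent call last):
  File "st.py", line 5, in <module>
    print("t",s["time_s"],"pos_s mm",p.round(2),"F_s",(R@s["contact_force"]).round(1),"M_s",(R@s["moment"]).round(2),"a",np.degrees(np.arctan2(M[1,2],M[0,2])).round(2),"w",s["gripper_width"].round(4))
                                                                                                                                                                            ^^^^^^^^^^^^^^^^^^^^^^^^
AttributeError: 'float' object has no attribute 'round'
```

```bash
sed -i 's/s\["gripper_width"\].round(4)/s["gripper_width"]/' st.py; python3 st.py
```

```text
t 23.6167 pos_s mm [-1.32 -3.17 26.07] F_s [-5.  -2.1  7.7] M_s [-0.8   1.61 -0.06] a 143.32 w 0.02552517310983166
```

{"method": "play_rows", "body": {"series": [0,0,-0.0005,0,0,0,-0.0005,0,0,0,-0.0005,0,0,0,0,0,0,0,0,0]}}

```text
time_s: 24.03
tcp_pos: [0.4974, 0.2436, 0.0261]
eef_rot: [-95.7, 89.9, 47.6]
contact_force: [-3.9, 2.6, 7.5]
gripper_width: 0.0258
```

```bash
python3 st.py
```

```text
t 24.0333 pos_s mm [ 0.15 -2.86 26.08] F_s [-4.7 -0.3  7.5] M_s [-0.42  1.7   0.02] a 143.33 w 0.025795156038909136
```

{"method": "play_rows", "body": {"series": [0,0,-0.0005,0,0,0,-0.0005,0,0,0,-0.0005,0,0,0,0,0,0,0,0,0]}}

```text
time_s: 24.45
tcp_pos: [0.4975, 0.2435, 0.0261]
eef_rot: [-57.1, 89.9, 86.3]
contact_force: [-12.3, 8.0, 11.7]
gripper_width: 0.0257
```

```bash
python3 st.py
```

```text
t 24.45 pos_s mm [ 0.29 -2.9  26.12] F_s [-14.7  -0.9  11.7] M_s [-0.63  5.33  0.04] a 143.33 w 0.025721776317909447
```

Bar A is touched flush: force in strainer x is -14.7 N with nearly zero yaw moment. Now pushing along strainer y.

{"method": "play_rows", "body": {"series": [0,-0.001,0,0,0,-0.001,0,0,0,-0.0005,0,0,0,-0.0005,0,0,0,0,0,0]}}

```text
time_s: 24.87
tcp_pos: [0.4975, 0.2435, 0.0261]
eef_rot: [59.9, 89.8, -156.8]
contact_force: [-18.3, 1.8, 21.2]
gripper_width: 0.0256
```

```bash
python3 st.py
```

```text
t 24.8667 pos_s mm [ 0.27 -2.88 26.12] F_s [-15.7  -9.5  21.2] M_s [-3.5   5.51  0.11] a 143.3 w 0.02563716695748885
```

{"method": "play_rows", "body": {"series": [0,-0.0005,0,0,0,-0.0005,0,0,0,-0.0005,0,0,0,0,0,0,0,0,0,0]}}

```text
time_s: 25.28
tcp_pos: [0.4975, 0.2436, 0.0262]
eef_rot: [68.7, 89.7, -148.0]
contact_force: [-20.7, -2.1, 26.2]
gripper_width: 0.0256
```

```bash
python3 st.py
```

```text
t 25.2833 pos_s mm [ 0.24 -2.78 26.16] F_s [-15.3 -14.1  26.2] M_s [-4.97  5.55  0.08] a 143.28 w 0.025622344726721428
```

No y motion yet; it looks held by friction from bar A and the downward load. I'll ease the vertical load and the x push, then continue in y.

{"method": "play_rows", "body": {"series": [-0.001,0,0.001,0,-0.001,0,0.0005,0,0,0,0,0,0,0,0,0,0,0,0,0]}}

```text
time_s: 25.7
tcp_pos: [0.4994, 0.2462, 0.0269]
eef_rot: [60.1, 90.0, -156.6]
contact_force: [-5.1, 0.8, 0.8]
gripper_width: 0.0262
```

```bash
python3 st.py
```

```text
t 25.7 pos_s mm [ 0.18  0.4  26.86] F_s [-4.6 -2.4  0.8] M_s [-0.79  1.53  0.17] a 143.29 w 0.026166395374019234
```

{"method": "play_rows", "body": {"series": [0,-0.0005,0,0,0,-0.0005,0,0,0,-0.0005,0,0,0,0,0,0,0,0,0,0]}}

```text
time_s: 26.12
tcp_pos: [0.4995, 0.2463, 0.0266]
eef_rot: [80.1, 89.8, -136.6]
contact_force: [-6.4, -1.9, 2.8]
gripper_width: 0.0257
```

```bash
python3 st.py
```

```text
t 26.1167 pos_s mm [ 0.23  0.56 26.56] F_s [-4.  -5.4  2.8] M_s [-1.88  1.42  0.31] a 143.28 w 0.02568806660623211
```

{"method": "play_rows", "body": {"series": [0,-0.0005,0,0,0,-0.0005,0,0,0,-0.0005,0,0,0,-0.0005,0,0,0,0,0,0]}}

```text
time_s: 26.53
tcp_pos: [0.4996, 0.2464, 0.0263]
eef_rot: [82.1, 89.6, -134.6]
contact_force: [-8.3, -6.4, 6.9]
gripper_width: 0.0258
```

```bash
python3 st.py
```

```text
t 26.5333 pos_s mm [ 0.23  0.62 26.32] F_s [ -2.8 -10.1   6.9] M_s [-3.62  1.24  0.42] a 143.27 w 0.025812743430286677
```

Both bars are now in contact. The small yaw moment says the far end of the y leg touches first, so I'll trim the yaw slightly and press harder.

{"method": "play_rows", "body": {"series": [0,0,-0.0005,-0.002,0,-0.0005,-0.0005,-0.002,0,-0.0005,-0.0005,0,0,0,0,0,0,0,0,0]}}

```text
time_s: 26.95
tcp_pos: [0.4996, 0.2463, 0.0263]
eef_rot: [70.7, 89.5, -145.8]
contact_force: [-18.4, -1.8, 12.8]
gripper_width: 0.0255
```

```bash
python3 st.py
```

```text
t 26.95 pos_s mm [ 0.3   0.65 26.35] F_s [-13.7 -12.4  12.8] M_s [-4.72  4.85  0.1 ] a 143.45 w 0.02546097248631229
```

{"method": "play_rows", "body": {"series": [0,-0.0005,-0.0003,-0.001,0,-0.0005,-0.0003,0,0,-0.0005,-0.0004,0,0.0003,0,0,0,0,0,0,0]}}

```text
time_s: 27.37
tcp_pos: [0.4997, 0.2463, 0.0263]
eef_rot: [68.4, 89.4, -148.1]
contact_force: [-29.0, -2.2, 21.3]
gripper_width: 0.0257
```

```bash
cat >> st.py <<'E'
print("toolx in strainer (mrad tilt)",(R@M[:,0]*1000).round(1))
E
python3 st.py
python3 - <<'E'
from h import *
c=capture("top");crop(c["img"],155,190,130,100,"f1t",6)
c=capture("scene");crop(c["img"],370,140,110,100,"f1s",7)
E
```

```text
t 27.3667 pos_s mm [ 0.36  0.64 26.33] F_s [-22.  -19.1  21.3] M_s [-6.55  7.47  0.01] a 143.48 w 0.025692717491349222
toolx in strainer (mrad tilt) [  -3.9  -10.  -999.9]
```

View pics/f1s.png

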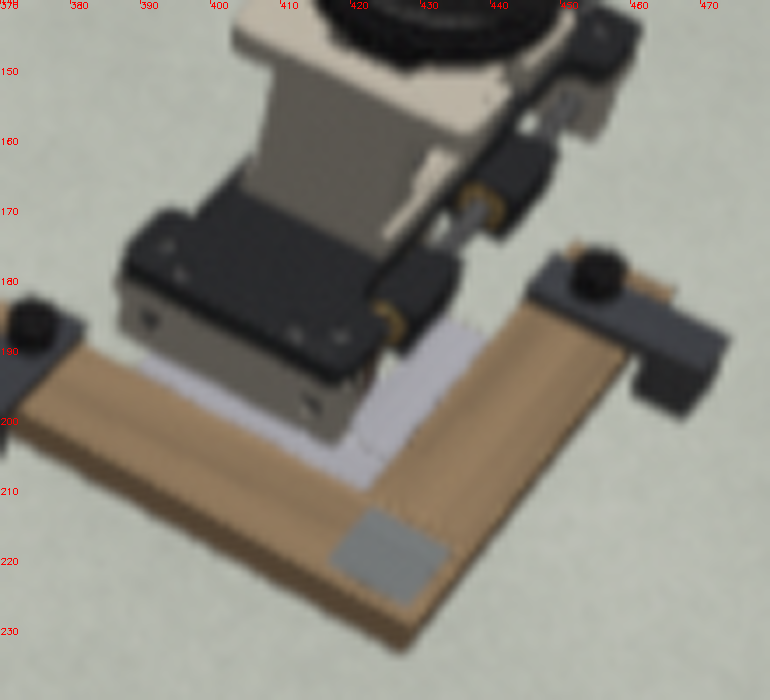

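View pics/f1t.png

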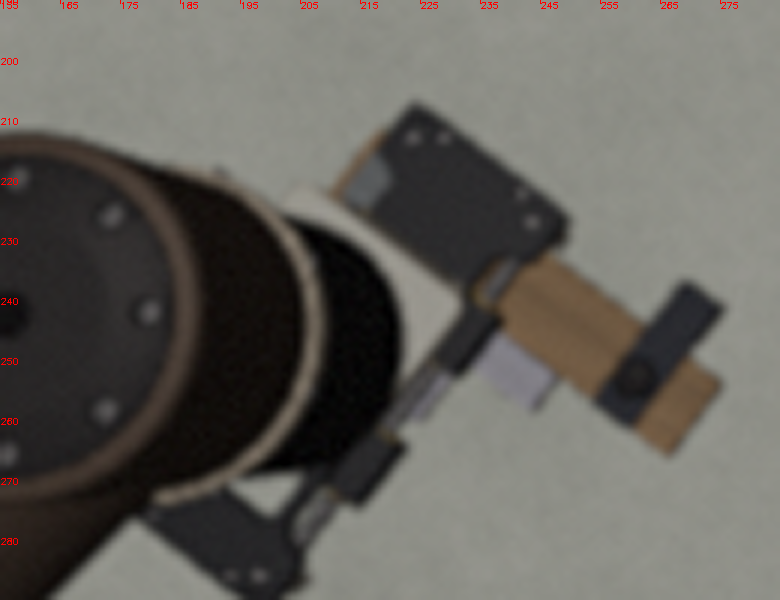

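The scene view shows both legs tight against the bars with the heel in the corner at about (422,209) and no visible gap. One hold to confirm it is stable.

{"method": "play_rows", "body": {"series": [0,0,0,0,0,0,0,0,0,0,0,0,0,0,0,0,0,0,0,0]}}

```text
time_s: 27.88
tcp_pos: [0.4997, 0.2463, 0.0263]
eef_rot: [68.6, 89.4, -147.9]
contact_force: [-28.0, -2.1, 22.6]
gripper_width: 0.0262
```

{"method": "play_rows", "body": {"series": [0,0,0,0,0,0,0,0,0,0,0,0,0,0,0,0,0,0,0,0]}}

```text
time_s: 28.3
tcp_pos: [0.4997, 0.2463, 0.0263]
eef_rot: [68.5, 89.4, -148.0]
contact_force: [-29.0, -3.0, 22.1]
gripper_width: 0.0256
```

```bash
python3 st.py
python3 - <<'E'
from h import *
cv2.imwrite("pics/fin.png",capture("scene")["img"])
E
```

```text
t 28.3 pos_s mm [ 0.35  0.65 26.35] F_s [-21.5 -19.7  22.1] M_s [-6.46  7.44 -0.01] a 143.48 w 0.025633021265882083
toolx in strainer (mrad tilt) [  -3.9   -9.9 -999.9]
```

View pics/fin.png

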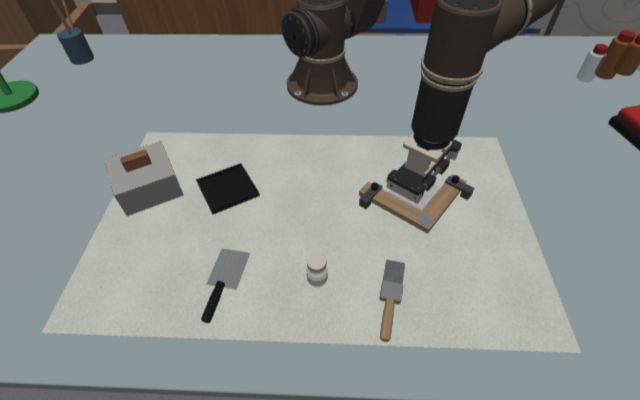

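Run:
```python
from plant import close_job
print(close_job())
```

```text
the job is handed in; nothing more can be done
None
```

The square is seated in the inside corner of the bars, still gripped and pressed against both. The job was handed in at about 28 s of the 66 s allowed.

- **Cover:** I lifted it straight up about 125 mm and set it upright on the bench, about 0.2 m from the tray on the side away from the bars.
- **Square:** I took it out of the tray by its post. I set it down once on the free bench to regrip a quarter turn round, because joint 6 would have come too close to its limit. Then I lowered it to the bench inside the corner and pushed it into both bars.
- **Last checks:**
  - The push is steady at about 21 N on bar A and 20 N on bar B, with 22 N downward. The yaw moment is close to zero, which means both faces bear evenly. The total wrist force is about 37 N.
  - The TCP was within 0.7 mm of the seated position I had estimated from the images. The last picture shows no visible gap, and the jar, brush and spatula where they were.
- **Not ideal:**
  - The tool leans about 0.6° under the push, so the square could be tilted by up to that much. The pictures are too coarse to tell.
  - My first push along bar B stuck by friction about 3 mm short. I eased the load and repeated it.

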